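Refit the drive roller of a belt grinder

ROBOT

A 7-joint arm with a two-finger parallel gripper is mounted at the origin on the work surface. World frame = base frame: x ahead of the robot, y to its left, z up, the work surface at z = 0. Lengths are in m, angles in rad, forces in N, time in s.
With the tool pointing down it reaches from about 0.425 to 0.925 m from the base axis. Payload 6.8 kg.
Tool frame: the origin (TCP) lies midway between the tips of the shut fingers; the grasp point (between the pads) lies r.grip_point_offset behind it (r.grip_point_offset is the distance from the TCP to the grasp point, in m); z points along the fingers, y is the direction in which the jaws open and shut (so a half turn about z gives the same grasp; the last joint's range is limited). The gripper opens to 85 mm and grips with 20 to 120 N. Pads are 22 mm wide; open, the fingers measure 114 mm over their backs; the gripper's body (76 mm by 85 mm) begins 54 mm behind the grasp point. The pads swing forward as they close: fully open they stand 13 mm farther back than shut.
Start: joints at [0.996, 0.477, 0.022, 1.555, -0.011, 1.109, -0.083], TCP at [0.304, -0.603, 0.231] pointing down, gripper open.
Joint ranges: [-2.96, 2.96], [-0.34, 2.1], [-1.41, 1.46], [0.24, 2.44], [-1.37, 4.51], [0.17, 1.92], [-2.96, 2.96]. Speed limits (rad/s): [2.39, 2.39, 3.14, 3.14, 3.14, 3.14, 3.14].

INTERFACE

Orientations are given as a rotation vector (axis times angle).
In Python, from bench import r gives the robot as it stands. The module is installed in compiled form; this text tells all that it offers.
- The arm moves only by the tool play_rows, never from a script. Its argument "deltas" is a list of rows, each a list of 3 entries, a list of its own where there are three numbers: the finger opening in mm, from 0 to 85.4, then the shift along the tool's x, y, z in mm, then the turn, a rotation vector about the tool's x, y, z in rad. A call has 1 to 8 rows; each row is the pose to reach, as a shift and turn from the pose measured when the call began, along the tool's axes at that moment; what a row does not reach only later rows make up. A row lasts 1/8 s, in which the tool goes at most 62.5 mm and 10.7 degrees, less where a joint would pass 70% of its speed; a pose out of reach is approached as far as the arm can. A call with a gripper value outside its range is refused whole. The fingers move at their own pace and stop on an object; "squeeze" is the grip in N (left out, the last holds). Time passes only in rows, so rows that repeat a pose let the fingers close. It gives the time, the measured TCP pose, the force and the opening at its end, in the units of the state.
- r.get_obs(): the state, without advancing time (a new reading comes with each control period).
- r.grab_frame(name): name is "scene" or "top"; returns (picture, depth): 400x640x3 uint8, red, green, blue; 400x640 float32, m along the optical axis (not along the pixel's ray), 0 where there is no reading.
- r.camera_model(name): a dict with "mtx" (3x3 intrinsics, pixels), "rvec" (rotation vector, rad) and "tvec" (3), from world to camera coordinates, as OpenCV has them. Camera axes: x right, y down, z forward; pixel columns grow to the right and rows downward; lengths in m; the calibration is good to about 2 mm. A picture is of the moment at which its call begins. camera_model takes no time and is no camera call.
- r.hand_in(): hands the job in, once; it reports no verdict.
The state is a dict: "clock": time; "joints": joint angles; "qvel": joint speeds; "tau": joint torques, N m; "tcp_pos": TCP position; "orientation": TCP orientation; "contact_force": force on the tool from outside, world axes, zero at the start; "moment": the same for the moment, N m; "grip_width": finger opening in m.
Only numpy, scipy, OpenCV 4.12 (cv2) and the standard library are available. Lean on these libraries where they do the work, as an engineer would, in place of code of your own. Each camera call takes 0.05 s, during which the arm holds its last target. There are 200 camera calls.

TASK

The belt grinder lies on its side with its flatted drive shaft pointing up. Put the orange drive roller, the one with the D-shaped bore, onto that shaft with the flats matched, so that it sits upright and fully home against the collar, and let go of it. Leave the blue and the black idler rollers where they stand.

Things in the scene. Friction and masses are not known exactly. Their poses are not given: they have to be found in the camera images.
- drive_roller: roller to fit: orange tyre, white core, 64 mm diameter, 44 mm high, upright; plain round outside. D-shaped through bore: radius 20 mm, flat 11 mm from the axis, bottom edge chamfered 2 mm. Origin: centre of underside, z up. x points from the axis to the bore's flat; the red stripe on its top face lies on that side, along x. 0.15 to 0.3 kg.
- shaft: fixed steel shaft, upright on the fixed green grinder. Origin: on its axis on its collar's top, the seat, 58 mm above the bench, 8 mm above the deck. x points to its flat, as does the red stripe on the black disc below; the roller fits with x the same way, play 10 deg. Radius 18 mm, flat 8 mm from axis, tapering from 26 mm to a tip 40 mm above seat. Motor 85 mm from the axis rises 53 mm above seat.
- idler_blue: idler roller, not to be moved: blue tyre, white core, 16 mm round bore. Upright, 64 mm diameter, 44 mm high; origin at the centre of its underside, z up.
- idler_black: idler roller, not to be moved: black tyre, white core, 16 mm round bore. Upright, 64 mm diameter, 44 mm high; origin at the centre of its underside, z up.
Things that resemble listed ones, but are neither listed nor needed, are in the scene too. Leave any purple, turquoise or yellow look-alike of the drive_roller alone.

How it is judged:
By the outcome, as a careful person would: the job done as asked, in the order asked, and still so for the second after the job is handed in, with the robot touching nothing.
It also fails if it takes over 40 s, if anything falls off the work surface, if the arm or the gripper's body presses on something with over 40 N, if the wrist force passes 120 N, or if a joint passes its speed limit or range.

## Working session

There is one attempt and no reset: what is moved stays moved. The work goes in short steps, Python scripts to look and compute and a tool call to move; the robot and the scene stay as the last step left them, time stands still between calls to the robot, and variables do not carry over. Pictures are saved under pics/ and viewed, about 8 in all and at most 12, crops included, and the job is handed in when it is done.

Besides the shell and the picture viewer there is one more tool, called after "Emit:" as name(argument=value, ...), one argument or row to a line, values as JSON. play_rows: Moves the arm, as the interface text tells. Its arguments: {"type":"object","properties":{"deltas":{"type":"array"},"squeeze":{"type":"number"}},"required":["deltas"]}

```bash
mkdir -p pics; cat > h.py <<'E'
import numpy as np, cv2
from bench import r
def cam(n):
    c=r.camera_model(n); R=cv2.Rodrigues(np.array(c["rvec"],float))[0]
    return np.array(c["mtx"],float),R,np.array(c["tvec"],float).ravel()
def ray(n,uv,z):
    K,R,t=cam(n); o=-R.T@t; d=R.T@np.linalg.inv(K)@np.array([uv[0],uv[1],1.]); return o+d*(z-o[2])/d[2]
def proj(n,p):
    K,R,t=cam(n); q=K@(R@np.array(p,float)+t); return q[:2]/q[2]
def cloud(n,D):
    K,R,t=cam(n); v,u=np.mgrid[:D.shape[0],:D.shape[1]]
    P=np.stack([u*D,v*D,D],-1)@np.linalg.inv(K).T
    return (P-t)@R
E
python3 - <<'E'
from h import *
for n in("scene","top"):
    p,d=r.grab_frame(n); cv2.imwrite(f"pics/{n}0.png",p[:,:,::-1]); np.save(f"pics/{n}0.npy",d)
    K,R,t=cam(n); print(n,K[0,0],-R.T@t,R[2],(d>0).mean())
print(r.get_obs(), r.grip_point_offset)
E
```

```text
scene 371.28778110085386 [0.90551112 0.09832947 0.65588657] [-0.56072679 -0.22846414 -0.79585778] 0.9961015625
top 363.05143849018947 [ 0.3790922  -0.08683027  0.83180456] [ 0.159383   -0.01625268 -0.98708303] 0.995859375
{'clock': 0.1, 'joints': array([ 0.99589523,  0.47774525,  0.02236065,  1.55637167, -0.01151502,
        1.10929443, -0.08308566]), 'qvel': array([ 0.00010068, -0.00276637,  0.0013113 , -0.00132373, -0.00020018,
       -0.00042897,  0.00030959]), 'tau': array([ 4.59991992e-03, -5.97768581e+01,  1.61397178e+00, -2.81956762e+01,
        1.28489966e-02,  5.04431926e-03, -3.96337759e-05]), 'tcp_pos': array([ 0.30350927, -0.60230524,  0.23039657]), 'orientation': array([-3.05483652e+00, -7.26254614e-01,  7.94000634e-04]), 'contact_force': array([0.66620203, 1.20901827, 0.27815139]), 'moment': array([-0.04951943,  0.04321914,  0.04429609]), 'grip_width': 0.0851370664227241} 0.0187
```

View pics/scene0.png

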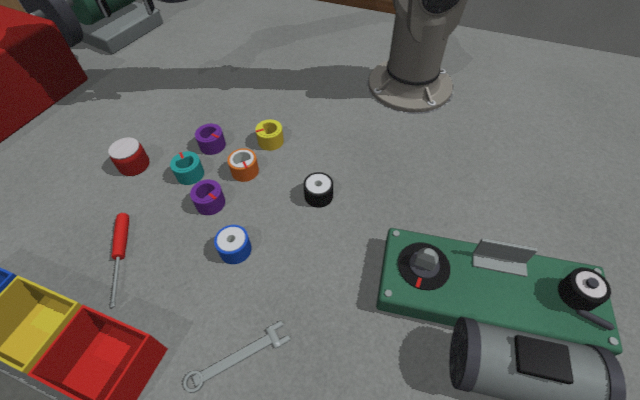

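View pics/top0.png

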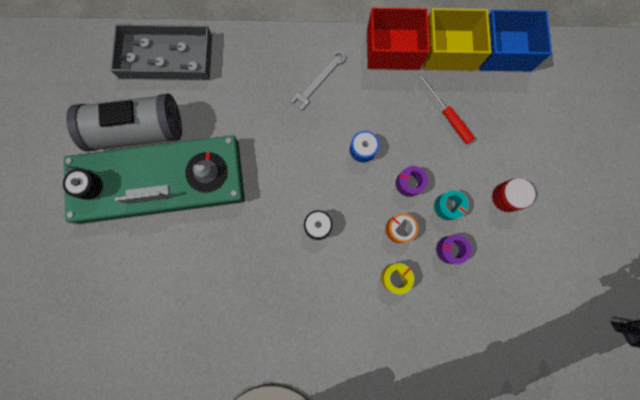

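Both views show the D-bore candidates: orange (top 403,228), purple (412,181 and 455,249), turquoise (453,205) and yellow (399,278). Only the orange one, with its white core and red stripe, fits the description. The shaft is at top (207,172), scene (425,262). Next I measure and take a crop to confirm.

```bash
python3 - <<'E'
from h import *
C={}
for n,ro,sh in(("top",(403,228),(207,172)),("scene",(243,164),(424,264))):
    im=cv2.imread(f"pics/{n}0.png"); D=np.load(f"pics/{n}0.npy"); P=cloud(n,D)
    hsv=cv2.cvtColor(im,cv2.COLOR_BGR2HSV); v,u=np.mgrid[:400,:640]
    near=np.hypot(u-ro[0],v-ro[1])<24
    top=near&(abs(P[...,2]-.044)<.006)
    q=P[top]; c,rad=cv2.minEnclosingCircle(q[:,:2].astype(np.float32)); print(n,"roller topface circ",c,rad,np.median(q[:,2]))
    H,S,V=cv2.split(hsv)
    red=near&((H<6)|(H>174))&(S>140)&top
    print(" stripe n",red.sum(),"mean",P[red][:,:2].mean(0) if red.any() else 0)
    near=np.hypot(u-sh[0],v-sh[1])<32
    red=near&((H<6)|(H>174))&(S>140)&(V>90); m=np.argwhere(red)[:,::-1].mean(0); print(" shaft stripe px",m,red.sum(),P[red].mean(0))
    for a,b in((.062,.085),(.085,.105)):
        s=near&(P[...,2]>a)&(P[...,2]<b); print("  shaft band",a,b,s.sum(),P[s].mean(0))
    blk=near&(V<60)&(P[...,2]<.062)&(P[...,2]>.04); q=P[blk]; print("  disc",cv2.minEnclosingCircle(q[:,:2].astype(np.float32)),np.median(q[:,2]))
    for k,(x,y) in(("r",ro),("s",sh)):
        C[n+k]=cv2.resize(im[y-32:y+32,x-40:x+40],None,fx=5,fy=4.6875 if 0 else 5,interpolation=cv2.INTER_CUBIC)[:300,:400]
cv2.imwrite("pics/crop.png",np.vstack([np.hstack([C["topr"],C["tops"]]),np.hstack([C["scener"],C["scenes"]])]))
E
```

```text
top roller topface circ (0.4510706663131714, -0.2822208106517792) 0.03243453800678253 0.04335510118485794
 stripe n 11 mean [ 0.46557751 -0.26436384]
 shaft stripe px [207.27272727 155.63636364] 33 [0.60350713 0.1483474  0.05430114]
  shaft band 0.062 0.085 73 [0.55960802 0.14044686 0.07462661]
  shaft band 0.085 0.105 162 [0.5635102  0.1487662  0.09257204]
  disc ((0.5737988948822021, 0.13816441595554352), 0.057359181344509125) 0.05381518127003533
scene roller topface circ (0.4509959816932678, -0.28335562348365784) 0.033135317265987396 0.042955601365924384
 stripe n 10 mean [ 0.46708785 -0.2647622 ]
 shaft stripe px [418.26666667 281.91111111] 45 [0.60457214 0.14879695 0.05446035]
  shaft band 0.062 0.085 157 [0.57574519 0.14934424 0.07487155]
  shaft band 0.085 0.105 219 [0.56990453 0.14918572 0.09275819]
  disc ((0.5692669749259949, 0.1501084566116333), 0.04617128521203995) 0.05397632555025074
```

View pics/crop.png

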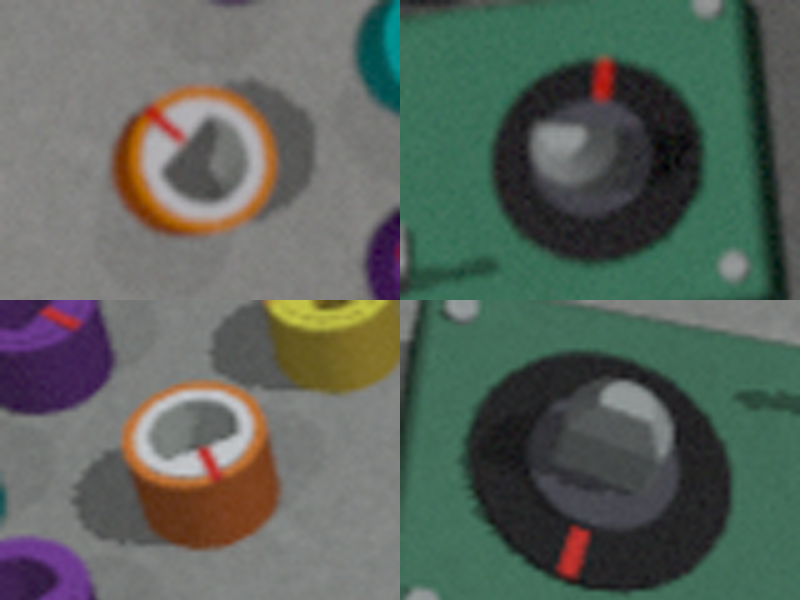

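The crops confirm the orange roller: D bore, white core and a red stripe on the bore's flat side. On the shaft, the red stripe is on the flat side too (top about 207,156). I fit the disc outline, the roller outline and both stripes by raycasting.

```bash
python3 - <<'E'
from h import *
def fit(p):
    A=np.c_[2*p,np.ones(len(p))]; s=np.linalg.lstsq(A,(p**2).sum(1),rcond=None)[0]; return s[:2],np.sqrt(s[2]+s[:2]@s[:2])
for n,ro,sh in(("top",(403,228),(207,172)),("scene",(243,164),(424,264))):
    im=cv2.imread(f"pics/{n}0.png"); H,S,V=cv2.split(cv2.cvtColor(im,cv2.COLOR_BGR2HSV)); v,u=np.mgrid[:400,:640]
    # disc = non-green blob around shaft
    m=(((H>60)&(H<95)&(S>70))==0)&(np.hypot(u-sh[0],v-sh[1])<36)
    _,lab,_,_=cv2.connectedComponentsWithStats(m.astype(np.uint8),connectivity=4); b=(lab==lab[sh[1],sh[0]]).astype(np.uint8)
    c=max(cv2.findContours(b,0,2)[0],key=cv2.contourArea); h=c[:,0,:]
    p=np.array([ray(n,x,.054)[:2] for x in h])
    for _ in range(4):
        ctr,rad=fit(p); e=abs(np.hypot(*(p-ctr).T)-rad); p=p[e<max(.0025,np.percentile(e,0))]
    red=((H<7)|(H>173))&(S>140)&(V>90)&(np.hypot(u-sh[0],v-sh[1])<32)
    s=np.array([ray(n,x,.054)[:2] for x in np.argwhere(red)[:,::-1]]).mean(0)
    d=s-ctr; print(n,"shaft",ctr,rad,len(p),"stripe",s,"yaw",np.degrees(np.arctan2(d[1],d[0])))
    near=np.hypot(u-ro[0],v-ro[1])<24
    red=near&((H<6)|(H>174))&(S>130)&(V>130)
    # white core top
    w=near&(V>130)&(S<60); ww=cv2.morphologyEx((w).astype(np.uint8),cv2.MORPH_CLOSE,np.ones((3,3)))
    c=max(cv2.findContours(ww,0,2)[0],key=cv2.contourArea); h=cv2.convexHull(c)[:,0]
    cw,rw=fit(np.array([ray(n,x,.044)[:2] for x in h]))
    ctr=np.array([.451,-.2828])
    s=np.array([ray(n,x,.044)[:2] for x in np.argwhere(red)[:,::-1]]).reshape(-1,2)
    d=s.mean(0)-ctr; d2=s.mean(0)-cw; print(" roller core",cw,rw,"stripe",s.mean(0),len(s),"yaw",np.degrees(np.arctan2(d[1],d[0])),np.degrees(np.arctan2(d2[1],d2[0])))
o=r.get_obs(); R=cv2.Rodrigues(o["orientation"])[0]; print(R.round(3)); print("to roller mm",1000*R.T@(np.array([.451,-.2828,.12])-o["tcp_pos"]))
E
```

```text
top shaft [0.56727606 0.14937434] 0.04352754844483045 60 stripe [0.60359508 0.14843906] yaw -1.4751463639950773
 roller core [ 0.44936964 -0.28247571] 0.02606449997493695 stripe [ 0.46550811 -0.26501939] 14 yaw 50.78723731407405 47.246451449024796
scene shaft [0.56987714 0.15028406] 0.044678003684627814 78 stripe [0.60434283 0.14883494] yaw -2.4076013116532406
 roller core [ 0.44694684 -0.28704602] 0.030072407878988343 stripe [ 0.46570333 -0.2660335 ] 12 yaw 48.75096409925737 48.24681482645339
[[ 0.893  0.45  -0.001]
 [ 0.45  -0.893  0.001]
 [-0.    -0.002 -1.   ]]
to roller mm [ 275.5142832 -218.7570327  110.7328177]
```

Emit:
play_rows(
  deltas=[
    [85,[45,-36,18],[0,0,0]],
    [85,[90,-72,36],[0,0,0]],
    [85,[135,-108,54],[0,0,0]],
    [85,[180,-144,72],[0,0,0]],
    [85,[225,-180,90],[0,0,0]],
    [85,[260,-207,106],[0,0,0]],
    [85,[275,-219,111],[0,0,0]],
    [85,[275,-219,111],[0,0,0]],
  ],
  squeeze=40,
)

```text
clock: 1.1
tcp_pos: [0.4508, -0.281, 0.1192]
orientation: [-3.052, -0.731, 0.002]
contact_force: [-0.1, -0.4, 0.6]
grip_width: 0.085
```

Emit:
play_rows(
  deltas=[
    [85,[-1,1.5,40],[0,0,0]],
    [85,[-1,1.5,80],[0,0,0]],
    [85,[-1,1.5,105],[0,0,0]],
    [85,[-1,1.5,114],[0,0,0]],
    [85,[-1,1.5,114],[0,0,0]],
  ],
)

```text
clock: 1.72
tcp_pos: [0.45, -0.2835, 0.0052]
orientation: [-3.053, -0.729, 0.003]
contact_force: [0.9, 0.5, 0.7]
grip_width: 0.0851
```

Emit:
play_rows(
  deltas=[
    [50,[0,0,0],[0,0,0]],
    [50,[0,0,0],[0,0,0]],
    [50,[0,0,0],[0,0,0]],
    [50,[0,0,0],[0,0,0]],
    [50,[0,0,0],[0,0,0]],
    [50,[0,0,0],[0,0,0]],
  ],
  squeeze=40,
)

```text
clock: 2.48
tcp_pos: [0.4505, -0.2841, 0.0067]
orientation: [-3.054, -0.729, 0.001]
contact_force: [-1.2, 0.6, 4.8]
grip_width: 0.0626
```

Emit:
play_rows(
  deltas=[
    [50,[0,0,-30],[0,0,0]],
    [50,[0,0,-70],[0,0,0]],
    [50,[0,0,-110],[0,0,0.17]],
    [50,[0,0,-140],[0,0,0.34]],
    [50,[0,0,-150],[0,0,0.51]],
    [50,[0,0,-150],[0,0,0.68]],
    [50,[0,0,-150],[0,0,0.85]],
    [50,[0,0,-150],[0,0,0.88]],
  ],
)

```text
clock: 3.48
tcp_pos: [0.4506, -0.2842, 0.1573]
orientation: [-3.075, 0.641, 0.0]
contact_force: [1.0, -0.3, -1.3]
grip_width: 0.0628
```

```bash
python3 - <<'E'
from h import *
p,d=r.grab_frame("top"); q,e=r.grab_frame("scene")
cv2.imwrite("pics/top1.png",p[:,:,::-1]);cv2.imwrite("pics/scene1.png",q[:,:,::-1])
o=r.get_obs(); R=cv2.Rodrigues(o["orientation"])[0]; print(o["tcp_pos"],R.round(3),o["contact_force"],o["grip_width"])
print("to above shaft",1000*R.T@(np.array([.5686,.1498,.157])-o["tcp_pos"]), proj("top",o["tcp_pos"]),proj("scene",o["tcp_pos"]))
cv2.imwrite("pics/both1.png",np.hstack([cv2.resize(x[b-75:b+75,a-100:a+100,::-1],(400,300),interpolation=2) for x,(a,b) in((p,proj("top",o["tcp_pos"]).astype(int)),(q,proj("scene",o["tcp_pos"]).astype(int).clip(100)))]))
E
```

```text
[ 0.45060822 -0.28421354  0.15709052] [[ 0.918 -0.398 -0.   ]
 [-0.398 -0.918  0.001]
 [-0.001 -0.001 -1.   ]] [ 0.29102345  0.36224669 -2.76467141] 0.06258055415866674
to above shaft [-6.42800285e+01 -4.45149087e+02  4.32720325e-01] [418.83357924 221.51036826] [229.89068035 119.0490831 ]
```

View pics/both1.png

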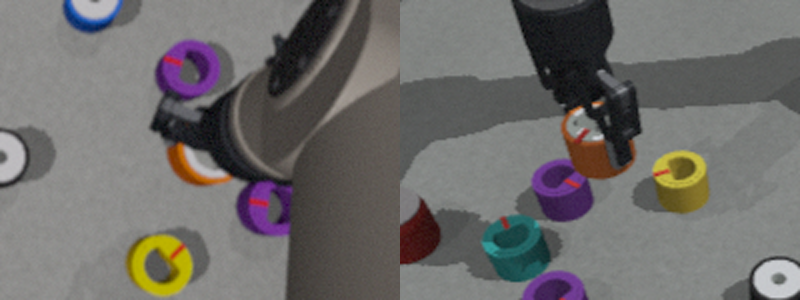

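The roller hangs level in the jaws, with its red stripe visible in the scene crop at (580,135). Next I carry it above the shaft.

Emit:
play_rows(
  deltas=[
    [50,[-6,-40,0],[0,0,0]],
    [50,[-14,-98,0],[0,0,0]],
    [50,[-22,-156,0],[0,0,0]],
    [50,[-31,-214,0],[0,0,0]],
    [50,[-39,-272,0],[0,0,0]],
    [50,[-47,-330,0],[0,0,0]],
    [50,[-56,-388,0],[0,0,0]],
    [50,[-64,-440,0],[0,0,0]],
  ],
)

```text
clock: 4.58
tcp_pos: [0.5671, 0.1472, 0.1576]
orientation: [-3.076, 0.632, 0.0]
contact_force: [0.3, -0.5, -2.8]
grip_width: 0.0627
```

Emit:
play_rows(
  deltas=[
    [50,[0,-8,0],[0,0,0]],
    [50,[0,-8,0],[0,0,0]],
  ],
)

```text
clock: 4.82
tcp_pos: [0.5702, 0.1548, 0.1575]
orientation: [-3.077, 0.628, 0.001]
contact_force: [0.4, -0.7, -1.3]
grip_width: 0.0627
```

```bash
python3 - <<'E'
from h import *
p,d=r.grab_frame("top"); q,e=r.grab_frame("scene"); np.save("pics/scene2.npy",e)
cv2.imwrite("pics/top2.png",p[:,:,::-1]);cv2.imwrite("pics/scene2.png",q[:,:,::-1])
o=r.get_obs(); R=cv2.Rodrigues(o["orientation"])[0]; t=o["tcp_pos"]; print(t,R.round(3),o["contact_force"],o["grip_width"])
print("to shaft",1000*R.T@(np.array([.5686,.1498,.0647])-t))
# stripe in scene at roller top plane
H,S,V=cv2.split(cv2.cvtColor(q,cv2.COLOR_RGB2HSV)); v,u=np.mgrid[:400,:640]; zt=t[2]-.0067+.044
c=proj("scene",[t[0],t[1],zt]); red=((H<6)|(H>174))&(S>130)&(V>110)&(np.hypot(u-c[0],v-c[1])<35)
pts=np.argwhere(red)[:,::-1]; s=np.array([ray("scene",x,zt)[:2] for x in pts]).reshape(-1,2); dd=s.mean(0)-t[:2]
print(c,len(s),s.mean(0),"yaw",np.degrees(np.arctan2(dd[1],dd[0])),np.hypot(*dd))
a,b=c.astype(int); cv2.imwrite("pics/both2.png",np.hstack([cv2.resize(q[b-50:b+70,a-60:a+60,::-1],(480,480),interpolation=2),cv2.resize(p[100:260,150:250,::-1],(300,480),interpolation=2)]))
E
```

```text
[0.57011084 0.15241258 0.15746657] [[ 0.918 -0.396 -0.001]
 [-0.396 -0.918  0.   ]
 [-0.001  0.    -1.   ]] [-0.4836467   0.84980359 -1.26601013] 0.06288115304863286
to shaft [-0.29622605  2.98291495 92.76723586]
[444.41339732 222.43078369] 41 [0.59332888 0.15287512] yaw 1.1412794219086855 0.023222646924479073
```

View pics/both2.png

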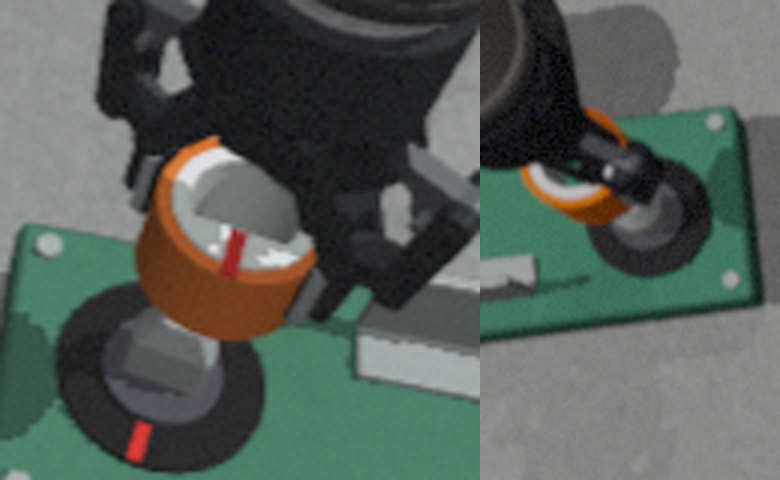

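The scene crop shows the roller level above the shaft and both stripes pointing the same way, to within about 3°. One more check of the roller centre with depth, in the same camera.

```bash
python3 - <<'E'
from h import *
from scipy.optimize import least_squares
t=r.get_obs()["tcp_pos"]
for f,n,c0,zr in(("2","scene",t[:2],(.155,.19)),("0","scene",(.4505,-.2828),(.004,.04)),):
    q=cv2.imread(f"pics/scene{f}.png"); P=cloud(n,np.load(f"pics/scene{f}.npy")); H,S,V=cv2.split(cv2.cvtColor(q,cv2.COLOR_BGR2HSV))
    m=(H>6)&(H<18)&(S>140)&(P[...,2]>zr[0])&(P[...,2]<zr[1])&(np.hypot(P[...,0]-c0[0],P[...,1]-c0[1])<.045)
    p=P[m][:,:2]; s=least_squares(lambda c:np.hypot(*(p-c).T)-.032,c0,loss="soft_l1",f_scale=.002); print(f,m.sum(),s.x,"minus ref",s.x-np.array(c0))
# shaft by depth: round part points z .062-.082
P=cloud("scene",np.load("pics/scene0.npy"))
m=(P[...,2]>.064)&(P[...,2]<.082)&(np.hypot(P[...,0]-.5686,P[...,1]-.15)<.026); p=P[m]; print("shaft side x max(flat)",np.percentile(p[:,0],[50,90]),"y ext",np.percentile(p[:,1],[3,97]))
E
```

```text
2 509 [0.57055917 0.15303539] minus ref [0.00044832 0.00062281]
0 286 [ 0.45058446 -0.28364328] minus ref [ 8.44597023e-05 -8.43280597e-04]
shaft side x max(flat) [0.57648776 0.57753236] y ext [0.13289971 0.16544073]
```

Emit:
play_rows(
  deltas=[
    [50,[0,3.7,10],[0,0,0.05]],
    [50,[0,3.7,30],[0,0,0.05]],
    [50,[0,3.7,45],[0,0,0.05]],
    [50,[0,3.7,45],[0,0,0.05]],
    [50,[0,3.7,45],[0,0,0.05]],
  ],
)

```text
clock: 5.55
tcp_pos: [0.569, 0.1488, 0.113]
orientation: [-3.06, 0.712, -0.0]
contact_force: [0.1, 0.7, -1.1]
grip_width: 0.0632
```

Emit:
play_rows(
  deltas=[
    [50,[0,0,6],[0,0,0]],
    [50,[0,0,12],[0,0,0]],
    [50,[0,0,18],[0,0,0]],
    [50,[0,0,24],[0,0,0]],
    [50,[0,0,24],[0,0,0]],
  ],
)

```text
clock: 6.18
tcp_pos: [0.5685, 0.1486, 0.0882]
orientation: [3.059, -0.712, -0.002]
contact_force: [-0.0, -0.5, -2.9]
grip_width: 0.063
```

Emit:
play_rows(
  deltas=[
    [50,[0,0,6],[0,0,0]],
    [50,[0,0,12],[0,0,0]],
    [50,[0,0,17],[0,0,0]],
    [50,[0,0,21],[0,0,0]],
    [50,[0,0,23],[0,0,0]],
    [50,[0,0,23],[0,0,0]],
  ],
)

```text
clock: 6.92
tcp_pos: [0.5685, 0.1486, 0.0652]
orientation: [3.059, -0.711, -0.002]
contact_force: [-0.8, -0.3, -1.9]
grip_width: 0.0622
```

Emit:
play_rows(
  deltas=[
    [50,[0,0,1],[0,0,0]],
    [50,[0,0,2],[0,0,0]],
    [50,[0,0,2],[0,0,0]],
  ],
)

```text
clock: 7.3
tcp_pos: [0.5688, 0.1487, 0.0648]
orientation: [3.06, -0.712, -0.001]
contact_force: [-4.5, -1.5, 11.1]
grip_width: 0.063
```

Seated: 11 N upward at z = 0.0648, where 0.0647 was expected. I open, then retreat straight up.

Emit:
play_rows(
  deltas=[
    [85,[0,0,0],[0,0,0]],
    [85,[0,0,0],[0,0,0]],
    [85,[0,0,0],[0,0,0]],
    [85,[0,0,0],[0,0,0]],
    [85,[0,0,0],[0,0,0]],
    [85,[0,0,0],[0,0,0]],
  ],
)

```text
clock: 8.05
tcp_pos: [0.5688, 0.1487, 0.0647]
orientation: [3.06, -0.712, -0.001]
contact_force: [1.1, -0.7, -0.0]
grip_width: 0.0851
```

Emit:
play_rows(
  deltas=[
    [85,[0,0,-15],[0,0,0]],
    [85,[0,0,-45],[0,0,0]],
    [85,[0,0,-90],[0,0,0]],
    [85,[0,0,-140],[0,0,0]],
    [85,[0,0,-150],[0,0,0]],
    [85,[15,50,-150],[0,0,0]],
    [85,[30,100,-150],[0,0,0]],
    [85,[45,150,-150],[0,0,0]],
  ],
)

```text
clock: 9.05
tcp_pos: [0.5423, -0.0073, 0.2148]
orientation: [3.06, -0.711, -0.001]
contact_force: [0.3, 0.5, 0.2]
grip_width: 0.0851
```

```bash
python3 - <<'E'
from h import *
I=[]
for n in("scene","top"):
    q,e=r.grab_frame(n); P=cloud(n,e); H,S,V=cv2.split(cv2.cvtColor(q,cv2.COLOR_RGB2HSV)); I.append(q[:,:,::-1]); cv2.imwrite(f"pics/{n}3.png",I[-1])
    m=(np.hypot(P[...,0]-.5687,P[...,1]-.149)<.032)&(P[...,2]>.09)&(S<70)&(V>130)
    A=np.c_[P[m][:,:2]-[.5687,.149],np.ones(m.sum())]; print(n,"top face z",np.median(P[m][:,2]),"tilt",np.linalg.lstsq(A,P[m][:,2],rcond=None)[0])
o=r.get_obs(); print(o["tcp_pos"],o["contact_force"],o["grip_width"])
a,b=I; cv2.imwrite("pics/both3.png",np.hstack([cv2.resize(a[190:310,360:480],(400,400),interpolation=2),cv2.resize(b[110:230,145:265],(400,400),interpolation=2)]))
E
```

```text
scene top face z 0.10152207929422752 tilt [0.02205665 0.00151507 0.10082504]
top top face z nan tilt [0. 0. 0.]
[ 0.54138901 -0.01313445  0.21468929] [-0.50044126  0.15203346  0.0959528 ] 0.084904999854883
  return _methods._mean(a, axis=axis, dtype=dtype,
  ret = ret.dtype.type(ret / rcount)
```

View pics/both3.png

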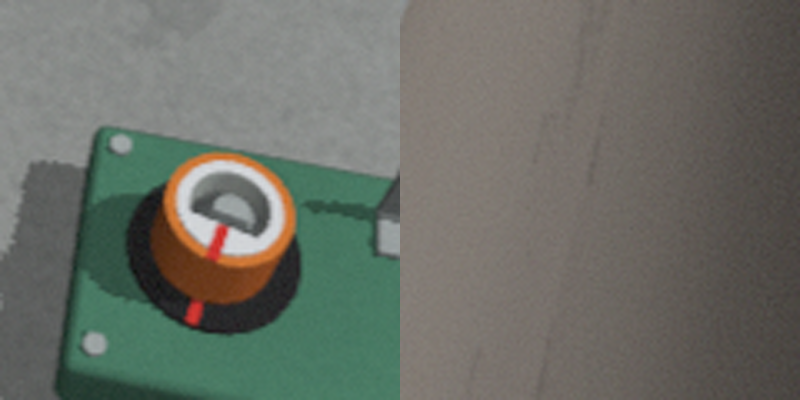

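View pics/scene3.png

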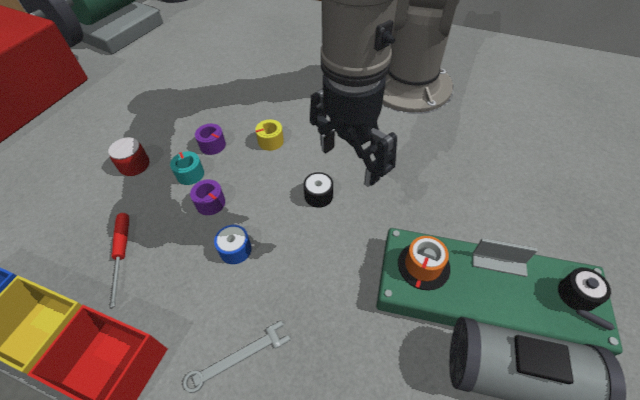

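The scene view shows the orange roller seated at (427,258), with its stripe in line with the disc stripe. The shaft tip sits just below its top, and the other rollers stand at the same pixels as before. The gripper is clear of everything, so I hand in.

```bash
python3 -c "
from bench import r
print(r.hand_in())"
```

```text
the job is handed in; nothing more can be done
None
```

I put the orange drive roller on the grinder's shaft with the flats matched, let go of it, moved the gripper clear and handed the job in. It took about 9 s of robot time.

- **Seating:** contact came at TCP height 64.8 mm (64.7 mm expected), with 11 N upward. Afterwards the roller's top face measured 101.5 mm (102 mm expected).
- **Upright:** the fitted tilt of the top face was about 1.3°. I put this down to depth noise, since the height and contact both show it fully home.
- **Flats:** before lowering, the roller's stripe was about 3° off the shaft's, and I corrected that. In the last scene picture the two stripes line up.
- **Other rollers:** the blue and black idlers and the look-alikes stand where they did, as seen in the scene picture.
- **Failed check:** the arm blocked the last top view of the grinder, so the final check rests on the scene camera alone.

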